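# Put the stripped engine's parts back in their own trays

## Task

The piston, the bearing and the connecting rod of the stripped engine lie in one another's trays: put the piston upright in the middle of the round tray, the bearing flat in the middle of the square tray, and the connecting rod flat in the middle of the oblong tray, lying along it. Lay one of them down on the empty flat pad, near its middle, while you make room, and let go of it there. Set the parts down without dropping or throwing them, and do not knock over the oil bottle.

Things in the scene. Friction and masses are not known exactly. Their poses are not given: they have to be found in the camera images.
- piston: Aluminium engine piston, a plain upright cylinder 48 mm in diameter and 48 mm high with ring grooves near its top, about 0.16 kg. Origin: centre of its underside; z up along its axis. It starts upright in the oblong tray. It belongs in the round tray.
- bearing: Steel ball bearing, a flat ring 52 mm outer diameter, 20 mm bore, 15 mm high, about 0.14 kg. Origin: centre of its underside; z up along its axis. It starts flat in the round tray. It belongs in the square tray.
- rod: Dark steel connecting rod lying flat, 97 mm long, 0.15 kg. Along its x: large ring end (38 mm across, 16 mm high) centred at x=-36 mm, small ring end (24 mm across, 16 mm high) at x=+30 mm; between them a straight shank, 16 mm wide (y), 2 to 14 mm above the underside, bare from x=-17 to +18 mm. Origin: under mid-shank, at underside level; z up. Starts in the square tray at any yaw.
- tray_round: Round shallow grey steel tray, 140 mm in diameter over the rim, rim 11 mm high and 3 mm thick, sloping slightly outward, flat floor 3 mm thick and about 126 mm across. Fixed. Origin: centre of its underside, on the bench; z up.
- tray_square: Square shallow grey steel tray, 135 x 135 mm outside, rim 11 mm high and 3 mm thick, floor 3 mm thick. Fixed. Origin: centre of its underside, on the bench; x and y along its sides.
- tray_long: Oblong shallow grey steel tray, 175 mm long (its x axis) by 120 mm wide (its y axis) outside, rim 11 mm high and 3 mm thick, floor 3 mm thick. Fixed. Origin: centre of its underside, on the bench.
- pad: Flat black rubber pad without a rim, 130 x 130 mm and 4 mm thick, empty: the free spot. Fixed. Origin: centre of its underside, on the bench.
- oil_bottle: White oil bottle with a blue label and a red cap, 48 mm in diameter, 115 mm high, loose, standing upright on the bench on the far side of the trays. Origin: centre of its underside. Other small things lying among the trays are at most 60 mm high.

How it is judged:
By the outcome, as a careful person would: the job done as asked, in the order asked, and still so for the second after the job is handed in, with the robot touching nothing.
It also fails if it takes over 128 s, if anything falls off the work surface, if the arm or the gripper's body presses on something with over 40 N, if the wrist force passes 120 N, or if a joint passes its speed limit or range.

## Robot

A 7-joint arm with a two-finger parallel gripper is mounted at the origin on the work surface. World frame = base frame: x ahead of the robot, y to its left, z up, the work surface at z = 0. Lengths are in m, angles in rad, forces in N, time in s.
With the tool pointing down it reaches from about 0.4 to 0.875 m from the base axis. Payload 6.5 kg.
Tool frame: the origin (TCP) lies midway between the tips of the shut fingers; the grasp point (between the pads) lies 19 mm behind it; x points along the fingers, z is the direction in which the jaws open and shut, and the axes are right-handed (so a half turn about x gives the same grasp; the last joint's range is limited). The gripper opens to 85 mm and grips with 20 to 120 N. Pads are 22 mm wide; open, the fingers measure 114 mm over their backs; the gripper's body (76 mm by 85 mm) begins 54 mm behind the grasp point. The pads swing forward as they close: fully open they stand 13 mm farther back than shut.
Start: joints at [1.221, 0.536, -0.004, 1.538, 0.003, 1.067, -0.071], TCP at [0.182, -0.624, 0.231] pointing down, gripper open.
Joint ranges: [-2.7, 2.7], [-0.37, 2.16], [-1.27, 1.26], [0.24, 2.4], [-1.31, 4.45], [0.19, 1.91], [-2.76, 2.76]. Speed limits (rad/s): [2.39, 2.39, 3.14, 3.14, 3.14, 3.14, 3.14].

## Interface

Orientations are given as a unit quaternion [w, x, y, z].
In Python, from workcell import ctrl gives the robot as it stands.
- The arm moves only by the tool jog_arm, never from a script. Its argument "series" is a list of rows, each a list of 7 numbers: the turn, a rotation vector about the tool's x, y, z in degrees, then the shift along the tool's x, y, z in mm, then the opening, from 0 (shut) to 1 (fully open). In form: [[ax, ay, az, dx, dy, dz, gripper], ...]. A call has 1 to 20 rows; each row shifts and turns the pose as measured when the row begins, along the tool's axes as they then stand; what a row does not reach is not made up. A row lasts 1/12 s, in which the tool goes at most 41.7 mm and 7.16 degrees, less where a joint would pass 70% of its speed; a pose out of reach is approached as far as the arm can. A call with a gripper value outside its range is refused whole. The fingers move at their own pace and stop on an object; "squeeze" is the grip in N (left out, the last holds). Time passes only in rows, so rows that do not move let the fingers close. It gives the time, the measured TCP pose, the force and the opening at its end, in the units of the state.
- ctrl.state(): the state, without advancing time (a new reading comes with each control period).
- ctrl.capture(name): name is "scene" or "top" or "wrist"; returns the picture (420x560x3 uint8, blue, green, red); there is no depth.
- ctrl.camera_model(name): a dict with "camera_matrix" (3x3 intrinsics, pixels), "D" ([k1, k2, p1, p2, k3] as OpenCV has them; the pictures are not rectified), "eye" and "attitude" of the camera in the world; the wrist camera has in their place "T_tool_cam" (4x4, takes a point from camera to tool coordinates, whose origin is the TCP and whose axes are the tool frame's). Camera axes: x right, y up, looking along -z (the intrinsics and any distortion apply to the point x, -y, -z); pixel columns grow to the right and rows downward; lengths in m; the calibration is good to about 2 mm. A picture is of the moment at which its call begins: read the wrist's pose just before it. camera_model takes no time and is no camera call.
- ctrl.sign_off(): hands the job in, once; it reports no verdict.
The state is a dict: "t": time; "joint_pos": joint angles; "dq": joint speeds; "effort": joint torques, N m; "position": TCP position; "orientation": TCP orientation; "wrist_force": force on the tool from outside, world axes, zero at the start; "ft_torque": the same for the moment, N m; "width": opening from 0.0 (shut) to 1.0 (fully open).
Only numpy, scipy, OpenCV 4.12 (cv2) and the standard library are available. Lean on these libraries where they do the work, as an engineer would, in place of code of your own. Each camera call takes 0.05 s, during which the arm holds its last target. There are 200 camera calls.

## Working session

There is one attempt and no reset: what is moved stays moved. The work goes in short steps, Python scripts to look and compute and a tool call to move; the robot and the scene stay as the last step left them, time stands still between calls to the robot, and variables do not carry over. Pictures are saved under pics/ and viewed, about 12 in all and at most 16, crops included, and the job is handed in when it is done.

Besides the shell and the picture viewer there is one more tool, called after "Emit:" as a command line: name --pt "numbers of a row" for each row, then --argument value for the rest. jog_arm: Moves the arm, as the interface text tells. Its arguments: {"type":"object","properties":{"series":{"type":"array"},"squeeze":{"type":"number"}},"required":["series"]}

```bash
mkdir -p pics; ls; python3 - <<'E'
from workcell import ctrl
import cv2,json
s=ctrl.state();print(s)
for n in("top","scene"):
    print(n,ctrl.camera_model(n)); cv2.imwrite(f"pics/{n}0.png",ctrl.capture(n))
print(ctrl.camera_model("wrist"))
E
```

```text
pics
{'t': 0.0, 'joint_pos': array([ 1.22081593,  0.53714493, -0.00445862,  1.53888507,  0.00263025,
        1.06729535, -0.07121792]), 'dq': array([-9.67879307e-05, -1.13076570e-03,  5.77432190e-04,  9.64727510e-04,
        1.95415635e-03,  2.44203496e-04, -2.80034700e-04]), 'effort': array([ 1.76690710e-04, -5.83410180e+01,  1.04851350e+00, -2.59100425e+01,
        1.22439140e-02,  9.62792372e-03, -8.22431360e-06]), 'position': array([ 0.18179877, -0.62339635,  0.23042201]), 'orientation': array([ 0.56518337,  0.42456812,  0.56621767, -0.4239189 ]), 'wrist_force': array([ 0.02227515,  0.82475767, -0.31522509]), 'ft_torque': array([-0.00404172, -0.05453249, -0.01821429]), 'width': 1.0021363411125694}
top {'camera_matrix': array([[391.62206183,   0.        , 279.47001386],
       [  0.        , 391.62206183, 214.60458162],
       [  0.        ,   0.        ,   1.        ]]), 'D': array([0.00503454, 0.        , 0.        , 0.        , 0.        ]), 'eye': array([ 0.41711199, -0.00423107,  0.99190341]), 'attitude': array([-0.69916798, -0.06621219,  0.05379531,  0.70984938])}
scene {'ca
[... 276 characters left out ...]
37249482, 0.818802  ]), 'attitude': array([0.4155502 , 0.15165518, 0.29022101, 0.84858147])}
{'camera_matrix': array([[350.13273162,   0.        , 284.54547001],
       [  0.        , 350.13273162, 204.23537833],
       [  0.        ,   0.        ,   1.        ]]), 'D': array([-0.00120044,  0.        ,  0.        ,  0.        ,  0.        ]), 'T_tool_cam': array([[ 1.86339025e-04,  2.73145270e-01, -9.61972778e-01,
        -1.43607983e-01],
       [-1.46587532e-04,  9.61972792e-01,  2.73145246e-01,
         6.94175445e-02],
       [ 9.99999972e-01,  9.01155966e-05,  2.19292764e-04,
         1.14198954e-03],
       [ 0.00000000e+00,  0.00000000e+00,  0.00000000e+00,
         1.00000000e+00]])}
```

View pics/top0.png

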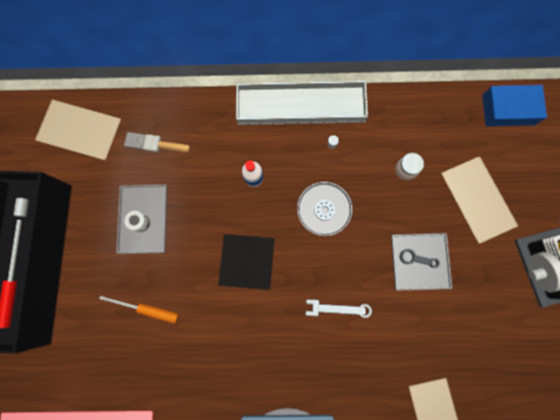

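View pics/scene0.png

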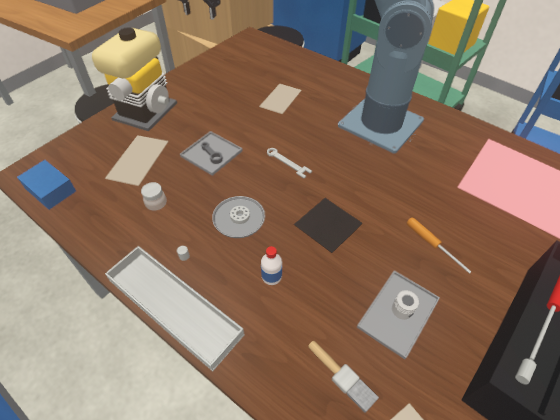

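```bash
cat > h.py <<'E'
from workcell import ctrl
import numpy as np, cv2
from scipy.spatial.transform import Rotation as R
F=np.diag([1.,-1,-1])
def rot(q): return R.from_quat(np.roll(q,-1)).as_matrix()
def cam(n,s=None):
    m=ctrl.camera_model(n)
    if n=="wrist":
        s=s or ctrl.state(); T=np.eye(4);T[:3,:3]=rot(s["orientation"]);T[:3,3]=s["position"]
        T=T@m["T_tool_cam"]; Rc,e=T[:3,:3],T[:3,3]
    else: Rc,e=rot(m["attitude"]),np.array(m["eye"])
    return m["camera_matrix"],m["D"],Rc@F,e     # Rc@F: opencv cam -> world
def proj(c,P):
    K,D,Rw,e=c
    return cv2.projectPoints(np.atleast_2d(np.array(P,float)),cv2.Rodrigues(Rw.T)[0],-Rw.T@e,K,D)[0][:,0]
def ray(c,uv,z):
    K,D,Rw,e=c
    p=cv2.undistortPoints(np.array(uv,float).reshape(-1,1,2),K,D)[:,0]
    d=np.c_[p,np.ones(len(p))]@Rw.T
    return e+d*((z-e[2])/d[:,2])[:,None]
E
python3 - <<'E'
from h import *
s=ctrl.state();np.set_printoptions(precision=4,suppress=True)
print(rot(s["orientation"]))
for n in("top","scene"): print(n,proj(cam(n),[[0,0,0],s["position"],[.5,0,0]]))
c=cam("top")
print(ray(c,[[325,209],[422,262],[141,219],[247,262],[253,175],[250,167]],0.))
b=cv2.imread("pics/top0.png")
a=[cv2.resize(b[y:y+100,x:x+130],None,fx=4,fy=4,interpolation=2) for x,y in((90,170),(200,210),(270,160),(360,210))]
a=[cv2.resize(i,(400,300)) for i in a]
cv2.imwrite("pics/crop0.png",np.vstack([np.hstack(a[:2]),np.hstack(a[2:])]))
cv2.imwrite("pics/w0.png",ctrl.capture("wrist"))
E
```

```text
[[-0.0005  0.96    0.2801]
 [ 0.0015  0.2801 -0.96  ]
 [-1.     -0.0001 -0.0016]]
top [[288.1461 465.0096]
 [637.2774 411.5017]
 [284.7119 248.563 ]]
scene [[380.4109 123.1347]
 [200.5612  20.2495]
 [291.9359 213.7585]]
[[ 0.6001 -0.1052  0.    ]
 [ 0.4613 -0.3425  0.    ]
 [ 0.5819  0.3697 -0.    ]
 [ 0.4676  0.0956  0.    ]
 [ 0.6938  0.08    0.    ]
 [ 0.7157  0.0878  0.    ]]
```

View pics/crop0.png

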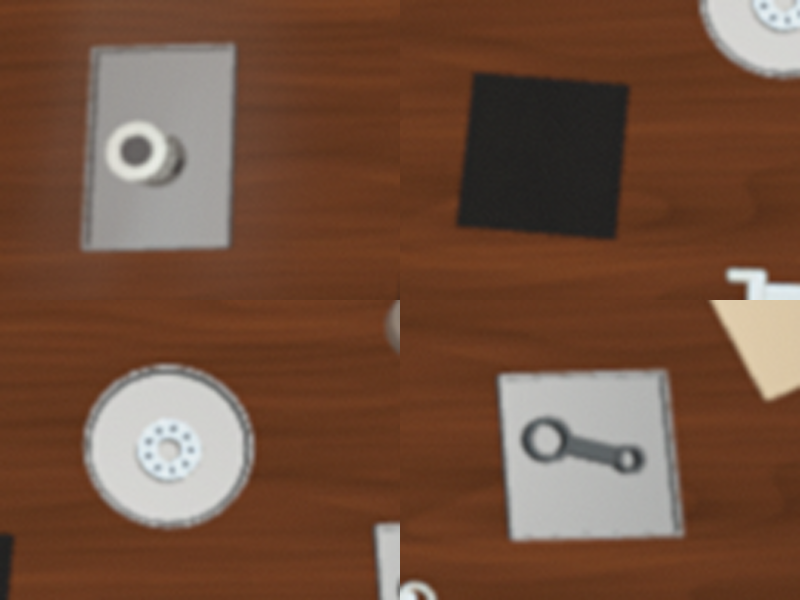

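View pics/w0.png

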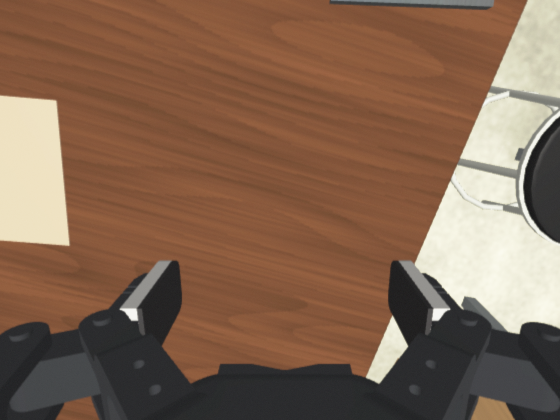

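```bash
python3 - <<'E'
from h import *
np.set_printoptions(precision=4,suppress=True)
c=cam("top")
def px(pts,o): return np.array(pts,float)/[400/130,3]+o-np.array([.33,.33])
def quad(n,p,o,z):
    P=ray(c,px(p,o),z); e=np.roll(P,-1,0)-P
    print(n,"centre",P.mean(0),"sides",np.linalg.norm(e,axis=1),"az",np.degrees(np.arctan2(e[:,1],e[:,0])))
quad("long",[(94,45),(235,43),(229,247),(82,248)],(90,170),.011)
quad("square",[(98,72),(266,70),(284,235),(110,240)],(360,210),.011)
quad("pad",[(73,73),(228,86),(216,238),(58,226)],(200,210),.004)
print("round",ray(c,px([(168,146),(83,146),(253,146)],(270,160)),.011))
print("piston",ray(c,px([(137,152),(105,152),(170,152)],(90,170)),.051))
print("bearing",ray(c,px([(169,149),(136,149),(202,149)],(270,160)),.018))
r=ray(c,px([(145,140),(228,159)],(360,210)),.019);d=r[1]-r[0]
print("rod",r,r[0]+d*36/66,np.linalg.norm(d),np.degrees(np.arctan2(d[1],d[0])))
E
```

```text
long centre [0.5833 0.3639 0.011 ] sides [0.1193 0.1758 0.1208 0.1752] az [ -90.1795 -179.5623   89.5203   -0.0418]
square centre [ 0.4639 -0.337   0.011 ] sides [0.1357 0.1351 0.1374 0.1379] az [ -90.1902 -178.8934   90.9496    0.3904]
pad centre [0.4691 0.0968 0.004 ] sides [0.1288 0.1265 0.1283 0.128 ] az [-95.8305 174.9778  84.8611  -4.8301]
round [[ 0.5998 -0.1022  0.011 ]
 [ 0.601  -0.0321  0.011 ]
 [ 0.5986 -0.1722  0.011 ]]
piston [[0.5704 0.367  0.051 ]
 [0.5708 0.3926 0.051 ]
 [0.57   0.3406 0.051 ]]
bearing [[ 0.5959 -0.1023  0.018 ]
 [ 0.5964 -0.0753  0.018 ]
 [ 0.5955 -0.1293  0.018 ]]
rod [[ 0.4748 -0.3     0.019 ]
 [ 0.4584 -0.3645  0.019 ]] [ 0.4659 -0.3352  0.019 ] 0.06657885549510655 -104.24356709159484
```

Emit:
jog_arm --pt "-7 0 0 0 0 0 1" --pt "-7 0 0 0 0 0 1" --pt "-7 0 0 0 0 0 1" --pt "-7 0 0 0 0 0 1" --pt "-7 0 0 0 0 0 1" --pt "-7 0 0 0 0 0 1" --pt "-7 0 0 0 0 0 1" --pt "-7 0 0 0 0 0 1" --pt "-7 0 0 0 0 0 1" --pt "-7 0 0 0 0 0 1" --pt "-3.7 0 0 0 0 0 1"

```text
t: 1.07
position: [0.1808, -0.6206, 0.2262]
orientation: [0.706, -0.009, 0.708, 0.015]
wrist_force: [-0.4, -0.7, 0.7]
width: 1.0
```

Emit:
jog_arm --pt "0 0 0 0 26 20.7 1" --pt "0 0 0 0 26 20.7 1" --pt "0 0 0 0 26 20.7 1" --pt "0 0 0 0 26 20.7 1" --pt "0 0 0 0 26 20.7 1" --pt "0 0 0 0 26 20.7 1" --pt "0 0 0 0 26 20.7 1" --pt "0 0 0 0 26 20.7 1" --pt "0 0 0 0 26 20.7 1" --pt "0 0 0 0 26 20.7 1"

```text
t: 1.9
position: [0.3768, -0.3494, 0.2233]
orientation: [0.703, -0.004, 0.711, 0.01]
wrist_force: [0.6, -0.0, -0.3]
width: 0.998
```

```bash
cat >> h.py <<'E'
def delta(x,y,z,az=90):
    """tool-frame turn (deg) and shift (mm) from the present pose to TCP x,y,z, pointing down, tool y at azimuth az"""
    s=ctrl.state();Rc=rot(s["orientation"]);a=np.radians(az)
    ty=np.array([np.cos(a),np.sin(a),0]);tx=np.array([0,0,-1.]);Rt=np.c_[tx,ty,np.cross(tx,ty)]
    print("t %.2f"%s["t"],"turn",R.from_matrix(Rc.T@Rt).as_rotvec(degrees=True).round(2),"shift",(Rc.T@(np.array([x,y,z])-s["position"])*1000).round(1),"w",round(s["width"],3),"F",s["wrist_force"].round(1),"q",s["joint_pos"].round(2))
E
python3 -c "
from h import *
delta(.596,-.102,.13)"
```

```text
t 1.90 turn [ 1.15 -0.59 -0.49] shift [ 93.1 242.2 225.1] w 0.998 F [ 0.6 -0.  -0.3] q [ 1.    0.36 -0.42  1.87  0.17  0.96  0.52]
```

Emit:
jog_arm --pt "0.3 -0.2 -0.2 8 24 22 1" --pt "0.3 -0.2 -0.2 8 24 22 1" --pt "0.3 -0.2 -0.1 8 24 22 1" --pt "0 0 0 8 24 22 1" --pt "0 0 0 8 24 22 1" --pt "0 0 0 8 24 22 1" --pt "0 0 0 8 24 22 1" --pt "0 0 0 8 24 22 1" --pt "0 0 0 8 24 22 1" --pt "0 0 0 8 24 22 1" --pt "0 0 0 0 0 0 1"

```text
t: 2.82
position: [0.606, -0.0876, 0.1389]
orientation: [0.708, -0.003, 0.706, 0.004]
wrist_force: [-0.6, 1.5, 0.4]
width: 1.003
```

```bash
python3 - <<'E'
from h import *
delta(.596,-.102,.002)
s=ctrl.state();c=cam("wrist",s)
b=ctrl.capture("wrist")
P=[[.596,-.102,.018],[.596+.026,-.102,.018],[.596-.026,-.102,.018],[.596,-.076,.018],[.596,-.128,.018]]
print(proj(c,P))
cv2.imwrite("pics/w1.png",b)
E
```

```text
t 2.82 turn [ 0.51  0.13 -0.07] shift [136.8 -14.4 -10.4] w 1.003 F [-0.6  1.5  0.4] q [ 0.38  0.62 -0.43  1.7   0.32  0.89 -0.17]
[[270.88646615 213.4410092 ]
 [303.74361425 213.6901044 ]
 [237.99958882 213.19149151]
 [270.82423205 181.22798293]
 [270.94585584 244.04844348]]
```

View pics/w1.png

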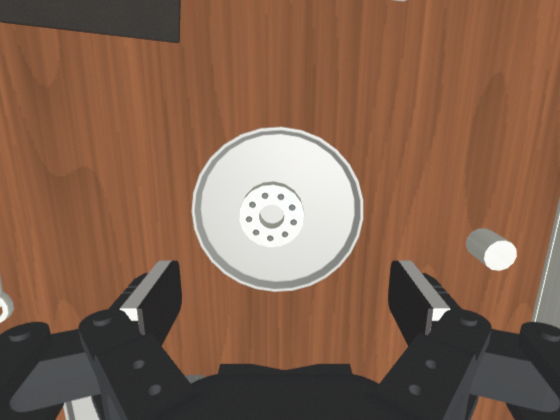

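Emit:
jog_arm --pt "0.3 0 0 15 -5 -3.5 0.8" --pt "0 0 0 25 -5 -3.5 0.8" --pt "0 0 0 25 -3 -2 0.8" --pt "0 0 0 20 0 0 0.8" --pt "0 0 0 5 0 0 0.8" --pt "0 0 0 0 0 0 0.8" --pt "0 0 0 0 0 0 0.8"

```text
t: 3.45
position: [0.5932, -0.1107, 0.0472]
orientation: [0.707, -0.001, 0.707, -0.003]
wrist_force: [0.1, 0.8, 1.3]
width: 0.797
```

```bash
python3 -c "
from h import *
delta(.596,-.102,.002)"
```

```text
t 3.45 turn [-0.14 -0.02  0.32] shift [45.1  8.9  2.8] w 0.797 F [0.1 0.8 1.3] q [ 0.38  0.74 -0.37  1.76  0.39  0.72 -0.21]
```

Emit:
jog_arm --pt "0 0 0 5 4 1.5 0.8" --pt "0 0 0 10 2 0.5 0.8" --pt "0 0 0 8 0 0 0.8" --pt "0 0 0 4 0 0 0.8" --pt "0 0 0 0 0 0 0.8" --pt "0 0 0 0 0 0 0.8"

```text
t: 3.95
position: [0.5985, -0.1048, 0.0217]
orientation: [0.709, -0.001, 0.705, -0.003]
wrist_force: [0.4, -0.3, 1.0]
width: 0.799
```

```bash
python3 -c "
from h import *
delta(.596,-.102,.002)"
```

```text
t 3.95 turn [-0.16  0.36  0.38] shift [19.7  2.9 -2.6] w 0.799 F [ 0.4 -0.3  1. ] q [ 0.35  0.78 -0.36  1.75  0.41  0.68 -0.23]
```

Emit:
jog_arm --pt "0 0.2 0.2 5 2 -2 0.8" --pt "0 0 0 5 0 0 0.8" --pt "0 0 0 4 0 0 0.8" --pt "0 0 0 2 0 0 0.8" --pt "0 0 0 0 0 0 0.8" --pt "0 0 0 0 0 0 0.8"

```text
t: 4.45
position: [0.5966, -0.1025, 0.0042]
orientation: [0.708, -0.0, 0.706, -0.002]
wrist_force: [-0.0, 0.0, -0.1]
width: 0.802
```

```bash
python3 -c "
from h import *
delta(.596,-.102,.002)"
```

```text
t 4.45 turn [-0.15  0.16  0.16] shift [ 2.2  0.6 -0.6] w 0.802 F [-0.   0.  -0.1] q [ 0.34  0.8  -0.35  1.76  0.42  0.65 -0.24]
```

Emit:
jog_arm --pt "0 0.1 0.1 2 0.5 -0.5 0.55" --pt "0 0 0 0 0 0 0.4" --pt "0 0 0 0 0 0 0.4" --pt "0 0 0 0 0 0 0.4" --pt "0 0 0 0 0 0 0.4" --pt "0 0 0 0 0 0 0.4" --pt "0 0 0 0 0 0 0.4" --squeeze 50

```text
t: 5.03
position: [0.5962, -0.1021, 0.0025]
orientation: [0.708, 0.001, 0.707, -0.001]
wrist_force: [0.5, 0.0, -1.4]
width: 0.586
```

Emit:
jog_arm --pt "0 0 0 -4 0 0 0.4" --pt "0 0 0 -12 0 0 0.4" --pt "0 0 0 -20 0 0 0.4" --pt "0 0 0 -20 0 0 0.4" --pt "0 0 0 -15 0 0 0.4" --pt "0 0 0 -5 5 -4 0.4" --pt "0 0 0 0 16 -10 0.4" --pt "0 0 0 0 22 -14 0.4" --pt "0 0 0 0 22 -14 0.4" --pt "0 0 0 0 22 -14 0.4" --pt "0 0 0 0 22 -14 0.4" --pt "0 0 0 0 22 -14 0.4" --pt "0 0 0 0 22 -14 0.4" --pt "0 0 0 0 12 -8 0.4" --pt "0 0 0 0 5 -3 0.4" --pt "0 0 0 0 0 0 0.4" --pt "0 0 0 0 0 0 0.4"

```text
t: 6.45
position: [0.479, 0.0759, 0.0874]
orientation: [0.708, 0.0, 0.706, -0.002]
wrist_force: [0.4, -0.5, -1.2]
width: 0.581
```

```bash
python3 -c "
from h import *
delta(.469,.097,.0035)"
```

```text
t 6.45 turn [-0.22  0.21  0.17] shift [ 83.8  21.3 -10.4] w 0.581 F [ 0.4 -0.5 -1.2] q [ 0.09  0.52 -0.42  2.05  0.36  0.64 -0.58]
```

Emit:
jog_arm --pt "0 0.2 0.1 8 10 -5 0.4" --pt "0 0 0 15 8 -3.5 0.4" --pt "0 0 0 15 2 -1 0.4" --pt "0 0 0 15 0 0 0.4" --pt "0 0 0 7 0 0 0.4" --pt "0 0 0 4 0 0 0.4" --pt "0 0 0 0 0 0 0.4" --pt "0 0 0 0 0 0 0.4"

```text
t: 7.12
position: [0.4771, 0.0876, 0.0221]
orientation: [0.71, 0.005, 0.705, -0.008]
wrist_force: [0.9, -0.5, -1.0]
width: 0.586
```

```bash
python3 -c "
from h import *
delta(.469,.097,.0035)"
```

```text
t 7.12 turn [-1.05  0.41  0.26] shift [18.5  9.3 -8.4] w 0.586 F [ 0.9 -0.5 -1. ] q [-0.    0.64 -0.34  2.07  0.45  0.5  -0.7 ]
```

Emit:
jog_arm --pt "-0.4 0.2 0.1 2 4 -4 0.4" --pt "-0.4 0.1 0.1 3 4 -4 0.4" --pt "0 0 0 4 2 -2 0.4" --pt "0 0 0 3 0 0 0.4" --pt "0 0 0 1 0 0 0.4" --pt "0 0 0 0 0 0 0.4"

```text
t: 7.62
position: [0.468, 0.0987, 0.0098]
orientation: [0.709, 0.001, 0.705, -0.001]
wrist_force: [0.5, -0.3, -2.3]
width: 0.584
```

```bash
python3 -c "
from h import *
delta(.469,.097,.0035)"
```

```text
t 7.62 turn [-0.22  0.3  -0.01] shift [ 6.3 -1.7  0.9] w 0.584 F [ 0.5 -0.3 -2.3] q [-0.04  0.66 -0.33  2.09  0.46  0.46 -0.72]
```

Emit:
jog_arm --pt "-0.1 0.2 0 2 -1 0.5 0.4" --pt "0 0 0 2 0 0 0.4" --pt "0 0 0 1 0 0 0.4" --pt "0 0 0 0.5 0 0 0.4" --pt "0 0 0 0 0 0 0.4"

```text
t: 8.03
position: [0.469, 0.0974, 0.0038]
orientation: [0.708, 0.001, 0.707, -0.001]
wrist_force: [0.4, -0.3, -1.7]
width: 0.581
```

Emit:
jog_arm --pt "0 0 0 0.5 0 0 0.4" --pt "0 0 0 0 0 0 0.4"

```text
t: 8.2
position: [0.4692, 0.0974, 0.0035]
orientation: [0.708, 0.001, 0.706, -0.001]
wrist_force: [-0.2, 0.2, -1.8]
width: 0.587
```

Emit:
jog_arm --pt "0 0 0 0.5 0 0 0.4" --pt "0 0 0 0 0 0 0.4"

```text
t: 8.37
position: [0.4693, 0.0974, 0.0036]
orientation: [0.708, 0.001, 0.706, -0.001]
wrist_force: [0.3, 0.4, -1.5]
width: 0.586
```

Emit:
jog_arm --pt "0 0 0 1 0 0 0.4" --pt "0 0 0 0.5 0 0 0.4" --pt "0 0 0 0 0 0 0.4"

```text
t: 8.62
position: [0.4695, 0.0974, 0.0036]
orientation: [0.708, 0.0, 0.706, -0.001]
wrist_force: [-0.0, 0.0, -1.9]
width: 0.586
```

Emit:
jog_arm --pt "0 0 0 2 0 0 0.4" --pt "0 0 0 1 0 0 0.4"

```text
t: 8.78
position: [0.4696, 0.0975, 0.0034]
orientation: [0.708, -0.001, 0.706, -0.002]
wrist_force: [-4.9, -1.0, 15.0]
width: 0.585
```

Contact with the pad. Back off slightly, open, and rise.

Emit:
jog_arm --pt "0 0 0 0 0 0 0.4" --pt "0 0 0 0 0 0 0.65" --pt "0 0 0 0 0 0 0.75" --pt "0 0 0 0 0 0 0.85" --pt "0 0 0 -5 0 0 0.85" --pt "0 0 0 -15 0 0 0.85" --pt "0 0 0 -25 0 0 0.9" --pt "0 0 0 -25 0 0 1" --pt "0 0 0 -25 0 0 1" --pt "0 0 0 -10 0 0 1" --pt "0 0 0 0 0 0 1"

```text
t: 9.7
position: [0.4685, 0.0979, 0.1124]
orientation: [0.707, -0.001, 0.707, -0.002]
wrist_force: [0.2, -1.3, -0.7]
width: 0.995
```

```bash
python3 - <<'E'
from h import *
delta(.570,.367,.03)
s=ctrl.state();c=cam("wrist",s);cv2.imwrite("pics/w2.png",ctrl.capture("wrist"))
print(proj(c,[[.469,.097,.019],[.469,.097,.004]]))
E
```

```text
t 9.70 turn [-0.07  0.06  0.19] shift [ 81.6 269.5 101. ] w 0.995 F [ 0.2 -1.3 -0.7] q [ 0.07  0.47 -0.46  2.05  0.33  0.69 -0.6 ]
[[284.43140358 206.37255586]
 [284.40701279 200.69361077]]
```

View pics/w2.png

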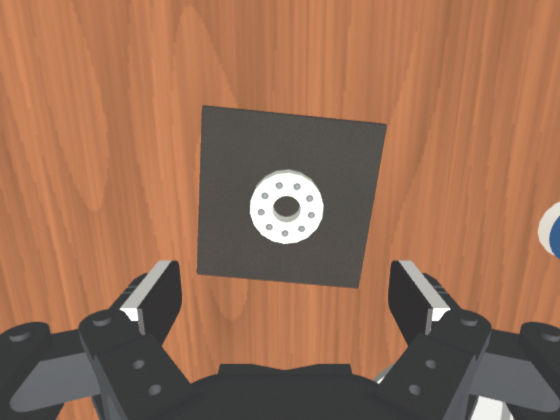

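Emit:
jog_arm --pt "0 0 0 -8 8 3 1" --pt "0 0 0 -8 18 7 1" --pt "0 0 0 0 26 9.5 1" --pt "0 0 0 0 26 9.5 1" --pt "0 0 0 0 26 9.5 1" --pt "0 0 0 0 26 9.5 1" --pt "0 0 0 0 26 9.5 1" --pt "0 0 0 0 26 9.5 1" --pt "0 0 0 0 26 9.5 1" --pt "0 0 0 0 18 7 1" --pt "0 0 0 0 8 3 1" --pt "0 0 0 0 0 0 1" --pt "0 0 0 0 0 0 1"

```text
t: 10.83
position: [0.55, 0.3445, 0.1102]
orientation: [0.699, -0.004, 0.715, -0.006]
wrist_force: [-0.1, -0.3, -0.2]
width: 1.0
```

```bash
python3 - <<'E'
from h import *
delta(.570,.367,.03)
s=ctrl.state();c=cam("wrist",s);cv2.imwrite("pics/w3.png",ctrl.capture("wrist"))
print(proj(c,[[.570,.367,.051]]))
E
```

```text
t 10.83 turn [-0.15 -1.34  0.77] shift [79.4 23.6 21.8] w 1.0 F [-0.1 -0.3 -0.2] q [-0.33  0.73 -0.44  1.58  0.35  0.94 -0.9 ]
[[320.01586482 183.97784738]]
```

View pics/w3.png

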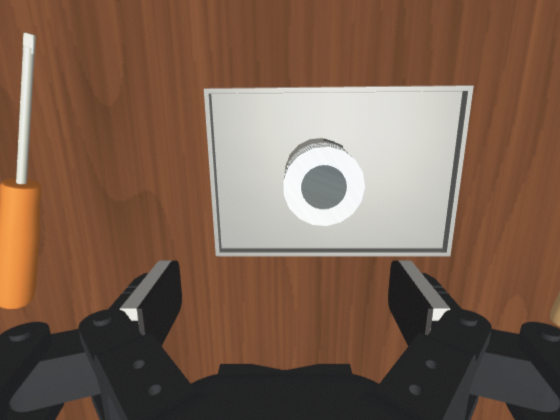

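Emit:
jog_arm --pt "0 -0.7 0.4 0 7 8 1" --pt "0 -0.5 0.3 0 8 8 1" --pt "0 0 0 0 4 4 1" --pt "0 0 0 5 1 1 1" --pt "0 0 0 5 0 0 1" --pt "0 0 0 0 0 0 1" --pt "0 0 0 0 0 0 1"

```text
t: 11.47
position: [0.5743, 0.3595, 0.0984]
orientation: [0.707, 0.002, 0.707, -0.005]
wrist_force: [-0.1, 0.3, 0.1]
width: 0.999
```

```bash
python3 -c "
from h import *
delta(.572,.366,.025)"
```

```text
t 11.47 turn [-0.51 -0.01  0.26] shift [73.3  6.8 -2.3] w 0.999 F [-0.1  0.3  0.1] q [-0.35  0.77 -0.42  1.52  0.37  0.93 -0.9 ]
```

Emit:
jog_arm --pt "-0.3 0 0.2 2 3.5 -1.5 1" --pt "-0.2 0 0 6 2.5 -0.8 1" --pt "0 0 0 12 0.5 0 1" --pt "0 0 0 14 0 0 1" --pt "0 0 0 14 0 0 1" --pt "0 0 0 8 0 0 1" --pt "0 0 0 4 0 0 1" --pt "0 0 0 0 0 0 1" --pt "0 0 0 0 0 0 1"

```text
t: 12.22
position: [0.5695, 0.3651, 0.0292]
orientation: [0.706, -0.002, 0.709, -0.001]
wrist_force: [-0.1, 0.8, -0.7]
width: 1.002
```

```bash
python3 -c "
from h import *
delta(.572,.366,.025)"
```

```text
t 12.22 turn [ 0.07 -0.24  0.2 ] shift [4.2 0.9 2.5] w 1.002 F [-0.1  0.8 -0.7] q [-0.38  0.87 -0.39  1.54  0.41  0.82 -0.93]
```

Emit:
jog_arm --pt "0 -0.2 0.1 4 0.5 1.5 1" --pt "0 0 0 5 0 0.5 1" --pt "0 0 0 3 0 0 1" --pt "0 0 0 0 0 0 1"

```text
t: 12.55
position: [0.5728, 0.3662, 0.0175]
orientation: [0.708, -0.0, 0.706, 0.0]
wrist_force: [-0.7, 0.6, -0.3]
width: 0.997
```

Emit:
jog_arm --pt "0 0 0 0 0 0 0.7" --pt "0 0 0 0 0 0 0.5" --pt "0 0 0 0 0 0 0.35" --pt "0 0 0 0 0 0 0.35" --pt "0 0 0 0 0 0 0.35" --pt "0 0 0 0 0 0 0.35" --pt "0 0 0 0 0 0 0.35" --squeeze 50

```text
t: 13.13
position: [0.5733, 0.3664, 0.0184]
orientation: [0.708, -0.0, 0.706, 0.0]
wrist_force: [-0.0, 0.2, -1.1]
width: 0.545
```

```bash
python3 -c "
from h import *
delta(.600,-.102,.12)"
```

```text
t 13.13 turn [ 0.04  0.17 -0.03] shift [-101.8 -468.4   26.6] w 0.545 F [-0.   0.2 -1.1] q [-0.38  0.88 -0.39  1.54  0.42  0.8  -0.94]
```

Emit:
jog_arm --pt "0 0 0 -4 0 0 0.35" --pt "0 0 0 -14 0 0 0.35" --pt "0 0 0 -25 0 0 0.35" --pt "0 0 0 -25 0 -2 0.35" --pt "0 0 0 -18 -8 -4 0.35" --pt "0 0 0 -6 -18 -4 0.35" --pt "0 0 0 0 -26 -4 0.35" --pt "0 0 0 0 -26 -4 0.35" --pt "0 0 0 0 -26 -4 0.35" --pt "0 0 0 0 -26 -4 0.35" --pt "0 0 0 0 -26 -2 0.35" --pt "0 0 0 0 -26 0 0.35" --pt "0 0 0 0 -26 0 0.35" --pt "0 0 0 0 -26 0 0.35" --pt "0 0 0 0 -20 0 0.35" --pt "0 0 0 0 -8 0 0.35" --pt "0 0 0 0 0 0 0.35"

```text
t: 14.55
position: [0.5458, 0.0972, 0.1309]
orientation: [0.713, -0.0, 0.701, 0.004]
wrist_force: [0.7, 0.7, -2.0]
width: 0.548
```

```bash
python3 -c "
from h import *
delta(.600,-.102,.1)"
```

```text
t 14.55 turn [ 0.34  0.92 -0.29] shift [  30.8 -199.7   52.5] w 0.548 F [ 0.7  0.7 -2. ] q [ 0.1   0.54 -0.46  1.87  0.33  0.79 -0.53]
```

Emit:
jog_arm --pt "0.2 0.4 -0.2 0 -8 0 0.35" --pt "0 0.4 0 0 -18 0 0.35" --pt "0 0 0 0 -25 3 0.35" --pt "0 0 0 2 -25 5 0.35" --pt "0 0 0 4 -25 8 0.35" --pt "0 0 0 4 -25 10 0.35" --pt "0 0 0 4 -25 10 0.35" --pt "0 0 0 2 -15 7 0.35" --pt "0 0 0 0 -6 3 0.35" --pt "0 0 0 0 0 0 0.35" --pt "0 0 0 0 0 0 0.35"

```text
t: 15.47
position: [0.5997, -0.0627, 0.1183]
orientation: [0.709, -0.005, 0.705, 0.013]
wrist_force: [-0.8, 1.3, -1.8]
width: 0.547
```

```bash
python3 -c "
from h import *
delta(.600,-.102,.0185)"
```

```text
t 15.47 turn [ 1.42  0.39 -0.66] shift [ 99.4 -40.4  -1.4] w 0.547 F [-0.8  1.3 -1.8] q [ 0.35  0.64 -0.44  1.74  0.33  0.84 -0.21]
```

Emit:
jog_arm --pt "0.7 0.2 -0.3 4 -10 0 0.35" --pt "0.5 0.2 -0.2 10 -14 0 0.35" --pt "0 0 0 15 -8 0 0.35" --pt "0 0 0 15 -2 0 0.35" --pt "0 0 0 15 0 0 0.35" --pt "0 0 0 8 0 0 0.35" --pt "0 0 0 3 0 0 0.35" --pt "0 0 0 0 0 0 0.35" --pt "0 0 0 0 0 0 0.35"

```text
t: 16.22
position: [0.5974, -0.095, 0.0398]
orientation: [0.705, -0.002, 0.709, 0.005]
wrist_force: [-0.7, -0.1, -1.3]
width: 0.552
```

```bash
python3 -c "
from h import *
delta(.600,-.102,.0185)"
```

```text
t 16.22 turn [ 0.54 -0.29 -0.2 ] shift [21.3 -7.1  2.6] w 0.552 F [-0.7 -0.1 -1.3] q [ 0.36  0.75 -0.38  1.75  0.39  0.72 -0.22]
```

Emit:
jog_arm --pt "0.3 -0.2 -0.2 3 -4 1.5 0.35" --pt "0.2 0 0 5 -2.5 1 0.35" --pt "0 0 0 5 0 0 0.35" --pt "0 0 0 4 0 0 0.35" --pt "0 0 0 1.5 0 0 0.35" --pt "0 0 0 0 0 0 0.35"

```text
t: 16.72
position: [0.6022, -0.1022, 0.0217]
orientation: [0.708, -0.0, 0.706, -0.0]
wrist_force: [-0.1, -0.1, -1.4]
width: 0.547
```

```bash
python3 -c "
from h import *
delta(.600,-.102,.0185)"
```

```text
t 16.72 turn [0.   0.18 0.05] shift [ 3.2  0.2 -2.2] w 0.547 F [-0.1 -0.1 -1.4] q [ 0.35  0.78 -0.36  1.74  0.41  0.69 -0.23]
```

Emit:
jog_arm --pt "0 0.1 0 1.5 0 -1.5 0.35" --pt "0 0 0 1 0 -0.5 0.35" --pt "0 0 0 0.5 0 0 0.35"

```text
t: 16.97
position: [0.6003, -0.102, 0.0186]
orientation: [0.708, -0.0, 0.707, -0.0]
wrist_force: [0.4, 0.3, -2.1]
width: 0.547
```

Emit:
jog_arm --pt "0 0 0 0.7 0 0 0.35" --pt "0 0 0 0.7 0 0 0.35"

```text
t: 17.13
position: [0.6003, -0.102, 0.0182]
orientation: [0.708, -0.001, 0.707, -0.0]
wrist_force: [-4.0, 0.2, 10.2]
width: 0.545
```

Emit:
jog_arm --pt "0 0 0 0 0 0 0.35" --pt "0 0 0 0 0 0 0.65" --pt "0 0 0 0 0 0 0.8" --pt "0 0 0 0 0 0 0.9" --pt "0 0 0 -5 0 0 0.9" --pt "0 0 0 -15 0 0 0.9" --pt "0 0 0 -25 0 0 0.9" --pt "0 0 0 -25 0 0 0.9" --pt "0 0 0 -25 0 0 0.9" --pt "0 0 0 -10 0 0 0.9" --pt "0 0 0 0 0 0 0.9"

```text
t: 18.05
position: [0.601, -0.1011, 0.1332]
orientation: [0.709, -0.001, 0.706, 0.0]
wrist_force: [0.1, 0.1, -0.4]
width: 0.899
```

```bash
python3 - <<'E'
from h import *
delta(.466,-.335,.13)
s=ctrl.state();c=cam("wrist",s);cv2.imwrite("pics/w4.png",ctrl.capture("wrist"))
print(proj(c,[[.6,-.102,.051],[.6,-.102,.011],[.67,-.102,.011],[.53,-.102,.011],[.6,-.032,.011],[.6,-.172,.011]]))
E
```

```text
t 18.05 turn [0.08 0.23 0.06] shift [   2.9 -233.7 -135.3] w 0.899 F [ 0.1  0.1 -0.4] q [ 0.4   0.62 -0.43  1.71  0.32  0.88 -0.17]
[[281.98300331 211.23346429]
 [282.11028305 196.25292923]
 [371.28002425 196.26186145]
 [192.7268108  196.24522324]
 [282.05036131 103.34872919]
 [282.16270438 277.01082592]]
```

View pics/w4.png

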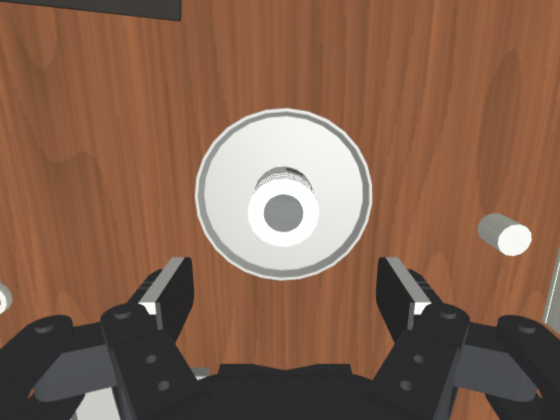

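Emit:
jog_arm --pt "0 0.2 0 0 -8 -5 0.7" --pt "0 0 0 0 -18 -10 0.6" --pt "0 0 0 0 -25 -15 0.6" --pt "0 0 0 0 -25 -15 0.6" --pt "0 0 0 0 -25 -15 0.6" --pt "0 0 0 0 -25 -15 0.6" --pt "0 0 0 0 -25 -15 0.6" --pt "0 0 0 0 -25 -15 0.6" --pt "0 0 0 0 -20 -10 0.6" --pt "0 0 0 0 -10 -6 0.6" --pt "0 0 0 0 -4 -2 0.6" --pt "5 0 0 0 0 0 0.6" --pt "5 0 0 0 0 0 0.6" --pt "4 0 0 0 0 0 0.6" --pt "0 0 0 0 0 0 0.6" --pt "0 0 0 0 0 0 0.6"

```text
t: 19.43
position: [0.4577, -0.3167, 0.1134]
orientation: [0.691, 0.092, 0.713, -0.083]
wrist_force: [1.0, -0.3, -0.8]
width: 0.602
```

```bash
python3 - <<'E'
from h import *
delta(.466,-.335,.003,75.8)
s=ctrl.state();c=cam("wrist",s);cv2.imwrite("pics/w5.png",ctrl.capture("wrist"))
print(proj(c,[[.4748,-.300,.019],[.4584,-.3645,.019],[.464,-.337,.011]]))
E
```

```text
t 19.43 turn [-0.01 -1.84 -0.46] shift [109.8 -16.6  16.1] w 0.602 F [ 1.  -0.3 -0.8] q [ 0.79  0.58 -0.35  1.83  0.26  0.81  0.05]
[[306.00098233 178.20661086]
 [304.45715418 266.49240251]
 [302.9957884  227.14727961]]
```

View pics/w5.png

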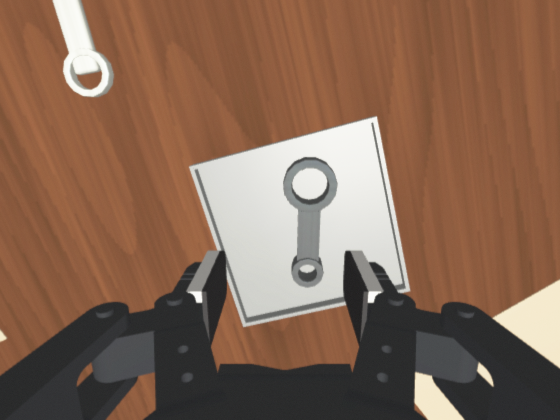

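```bash
python3 - <<'E'
from h import *
c=cam("wrist")
r=ray(c,[[310,184],[307.3,270]],.019);d=r[1]-r[0];a=np.degrees(np.arctan2(d[1],d[0]));o=r[0]+d*36/66
print(r,o,np.linalg.norm(d),a)
print("tray",ray(c,[(191,167),(377,118),(409,289),(244,325)],.011).mean(0))
delta(o[0],o[1],.06,a+180)
E
```

```text
[[ 0.47665409 -0.30432962  0.019     ]
 [ 0.45992777 -0.36743512  0.019     ]] [ 0.46753064 -0.33875081  0.019     ] 0.06528456176078332 -104.84507868027765
tray [ 0.46451987 -0.33949793  0.011     ]
t 19.48 turn [ 0.66 -1.85 -0.47] shift [ 52.7 -19.7  16.6] w 0.6 F [-0.2  0.2 -0.2] q [ 0.79  0.58 -0.35  1.83  0.26  0.81  0.05]
```

Emit:
jog_arm --pt "0.3 -1 -0.3 4 -6 5 0.6" --pt "0.2 -0.8 -0.2 10 -8 7 0.6" --pt "0 0 0 12 -3 3 0.6" --pt "0 0 0 12 0 0 0.6" --pt "0 0 0 10 0 0 0.6" --pt "0 0 0 4 0 0 0.6" --pt "0 0 0 0 0 0 0.6" --pt "0 0 0 0 0 0 0.6"

```text
t: 20.15
position: [0.4696, -0.3317, 0.0556]
orientation: [0.701, 0.086, 0.703, -0.084]
wrist_force: [0.2, -0.0, -0.5]
width: 0.598
```

```bash
python3 -c "
from h import *
delta(.467,-.337,.004,75.4)"
```

```text
t 20.15 turn [ 0.79 -0.17 -0.2 ] shift [51.6 -5.9 -1.1] w 0.598 F [ 0.2 -0.  -0.5] q [ 0.78  0.68 -0.32  1.83  0.31  0.69  0.04]
```

Emit:
jog_arm --pt "0.4 -0.1 -0.1 4 -3 -0.5 0.6" --pt "0.3 0 0 10 -2 -0.5 0.6" --pt "0 0 0 12 0 0 0.6" --pt "0 0 0 8 0 0 0.6" --pt "0 0 0 4 0 0 0.6" --pt "0 0 0 2 0 0 0.6" --pt "0 0 0 0 0 0 0.6" --pt "0 0 0 0 0 0 0.6"

```text
t: 20.82
position: [0.4673, -0.3366, 0.0117]
orientation: [0.701, 0.09, 0.702, -0.089]
wrist_force: [-0.3, 0.4, 0.7]
width: 0.595
```

```bash
python3 -c "
from h import *
delta(.467,-.337,.005,75.4)"
```

```text
t 20.82 turn [ 0.04 -0.04 -0.08] shift [ 6.7 -0.5 -0.2] w 0.595 F [-0.3  0.4  0.7] q [ 0.76  0.75 -0.29  1.83  0.34  0.61  0.01]
```

Emit:
jog_arm --pt "0 0 0 3 0 0 0.6" --pt "0 0 0 2.5 0 0 0.5" --pt "0 0 0 1 0 0 0.4" --pt "0 0 0 0 0 0 0.3"

```text
t: 21.15
position: [0.4681, -0.3368, 0.0054]
orientation: [0.702, 0.09, 0.701, -0.089]
wrist_force: [1.2, -0.3, 0.1]
width: 0.302
```

Emit:
jog_arm --pt "0 0 0 0 0 0 0.2" --pt "0 0 0 0 0 0 0.1" --pt "0 0 0 0 0 0 0.05" --pt "0 0 0 0 0 0 0.05" --pt "0 0 0 0 0 0 0.05" --squeeze 60

```text
t: 21.57
position: [0.4681, -0.3369, 0.0057]
orientation: [0.702, 0.09, 0.701, -0.089]
wrist_force: [-0.2, -0.2, -1.1]
width: 0.164
```

Emit:
jog_arm --pt "0 0 0 -4 0 0 0.05" --pt "0 0 0 -14 0 0 0.05" --pt "0 0 0 -22 0 0 0.05" --pt "0 0 0 -22 0 0 0.05" --pt "0 0 0 -22 0 0 0.05" --pt "0 0 0 -10 8 0 0.05" --pt "0 0 0 0 18 -2 0.05" --pt "0 0 0 0 27 -3 0.05" --pt "0 0 0 0 27 -3 0.05" --pt "0 0 0 0 27 -3 0.05" --pt "0 0 0 0 27 -3 0.05" --pt "0 0 0 0 27 -3 0.05" --pt "0 0 0 0 27 -3 0.05" --pt "0 0 0 0 27 -3 0.05" --pt "0 0 0 0 27 -3 0.05" --pt "0 0 0 0 27 -3 0.05" --pt "0 0 0 0 27 -3 0.05" --pt "0 0 0 0 27 -3 0.05"

```text
t: 23.07
position: [0.5159, -0.003, 0.1136]
orientation: [0.703, 0.092, 0.698, -0.095]
wrist_force: [0.2, -0.1, -0.9]
width: 0.168
```

```bash
python3 -c "
from h import *
delta(.583,.364,.12,75.4)"
```

```text
t 23.07 turn [-0.53  0.43  0.18] shift [ -7.8 371.7 -31. ] w 0.168 F [ 0.2 -0.1 -0.9] q [ 0.22  0.51 -0.38  1.97  0.29  0.71 -0.6 ]
```

Emit:
jog_arm --pt "-0.3 0.2 0.1 -3 27 -2 0.05" --pt "-0.2 0.2 0 -3 27 -2 0.05" --pt "0 0 0 -2 27 -2 0.05" --pt "0 0 0 0 27 -2 0.05" --pt "0 0 0 0 27 -2 0.05" --pt "0 0 0 0 27 -2 0.05" --pt "0 0 0 0 27 -2 0.05" --pt "0 0 0 0 27 -2 0.05" --pt "0 0 0 0 27 -2 0.05" --pt "0 0 0 0 27 -2 0.05" --pt "0 0 0 0 20 -2 0.05" --pt "0 0 0 0 12 -2 0.05" --pt "0 0 0 0 5 0 0.05" --pt "0 0 0 0 0 0 0.05" --pt "0 0 0 0 0 0 0.05"

```text
t: 24.32
position: [0.5594, 0.3315, 0.1273]
orientation: [0.701, 0.086, 0.703, -0.083]
wrist_force: [0.4, -1.7, -2.0]
width: 0.164
```

Emit:
jog_arm --pt "-4 0 0 0 0 0 0.05" --pt "-7 0 0 0 0 0 0.05" --pt "-7 0 0 0 0 0 0.05" --pt "-7 0 0 0 0 0 0.05" --pt "-7 0 0 0 0 0 0.05" --pt "-7 0 0 0 0 0 0.05" --pt "-7 0 0 0 0 0 0.05" --pt "-7 0 0 0 0 0 0.05" --pt "-7 0 0 0 0 0 0.05" --pt "-7 0 0 0 0 0 0.05" --pt "-7 0 0 0 0 0 0.05" --pt "-7 0 0 0 0 0 0.05" --pt "-7 0 0 0 0 0 0.05" --pt "-7 0 0 0 0 0 0.05" --pt "-4 0 0 0 0 0 0.05" --pt "0 0 0 0 0 0 0.05" --pt "0 0 0 0 0 0 0.05"

```text
t: 25.73
position: [0.5656, 0.2891, 0.1248]
orientation: [0.503, -0.495, 0.519, 0.482]
wrist_force: [0.1, 1.3, -2.4]
width: 0.169
```

```bash
python3 - <<'E'
from h import *
delta(.586,.364,.006,180)
s=ctrl.state();c=cam("wrist",s);cv2.imwrite("pics/w6.png",ctrl.capture("wrist"))
x,y=.583,.364
print(proj(c,[[x,y,.003],[x-.0875,y-.06,.011],[x+.0875,y-.06,.011],[x+.0875,y+.06,.011],[x-.0875,y+.06,.011]]))
E
```

```text
t 25.73 turn [-2.64 -1.68 -0.13] shift [116.4 -17.1  79.2] w 0.169 F [ 0.1  1.3 -2.4] q [-0.04  0.78 -0.78  1.61  0.64  1.04  0.5 ]
[[386.38101637 214.16386388]
 [307.28913726 102.17948357]
 [313.22956665 318.84859145]
 [458.63824141 315.44533654]
 [481.06589086  93.83470214]]
```

View pics/w6.png

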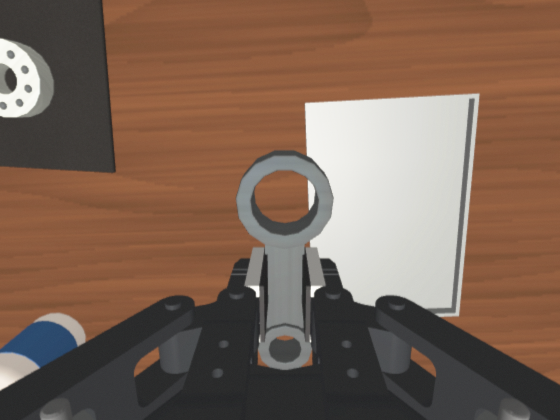

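Emit:
jog_arm --pt "-1 -0.6 0 0 -3 8 0.05" --pt "-1 -0.6 0 0 -4 16 0.05" --pt "-0.5 -0.3 0 5 -4 20 0.05" --pt "0 0 0 10 -3 18 0.05" --pt "0 0 0 10 -1 10 0.05" --pt "0 0 0 10 0 3 0.05" --pt "0 0 0 5 0 0 0.05" --pt "0 0 0 0 0 0 0.05" --pt "0 0 0 0 0 0 0.05"

```text
t: 26.53
position: [0.5847, 0.3634, 0.0806]
orientation: [0.501, -0.499, 0.504, 0.496]
wrist_force: [0.3, -0.2, -1.5]
width: 0.166
```

```bash
python3 - <<'E'
from h import *
delta(.586,.364,.006,180)
m=ctrl.camera_model("wrist");T=np.linalg.inv(m["T_tool_cam"])
for y in(.036,-.030):
    p=F@(T@[-.0133,y,0,1])[:3]; q=m["camera_matrix"]@p; print(q[:2]/q[2])
E
```

```text
t 26.53 turn [-0.6  -0.29 -0.02] shift [74.6 -1.4  1. ] w 0.166 F [ 0.3 -0.2 -1.5] q [-0.16  0.91 -0.75  1.48  0.68  1.03  0.47]
[287.29486062 193.96069302]
[286.99131513 340.95432294]
```

Emit:
jog_arm --pt "-0.4 -0.2 0 5 0.8 0.5 0.05" --pt "-0.2 0 0 12 0.5 0.4 0.05" --pt "0 0 0 14 0 0 0.05" --pt "0 0 0 14 0 0 0.05" --pt "0 0 0 9 0 0 0.05" --pt "0 0 0 4 0 0 0.05" --pt "0 0 0 0 0 0 0.05" --pt "0 0 0 0 0 0 0.05"

```text
t: 27.2
position: [0.5839, 0.3596, 0.0155]
orientation: [0.499, -0.5, 0.502, 0.498]
wrist_force: [0.1, -0.1, -1.4]
width: 0.166
```

```bash
python3 -c "
from h import *
delta(.583,.364,.006,180)"
```

```text
t 27.20 turn [-0.14 -0.28 -0.06] shift [9.5 0.9 4.5] w 0.166 F [ 0.1 -0.1 -1.4] q [-0.18  0.99 -0.71  1.5   0.74  0.94  0.45]
```

Emit:
jog_arm --pt "-0.1 -0.2 0 1 0.5 2.5 0.05" --pt "0 0 0 2 0.5 2 0.05" --pt "0 0 0 2.5 0 0.5 0.05" --pt "0 0 0 1.5 0 0 0.05" --pt "0 0 0 0.5 0 0 0.05"

```text
t: 27.62
position: [0.5837, 0.3666, 0.0093]
orientation: [0.501, -0.5, 0.499, 0.5]
wrist_force: [-0.3, -0.3, -1.2]
width: 0.168
```

```bash
python3 -c "
from h import *
delta(.583,.364,.006,180)"
```

```text
t 27.62 turn [-0.03  0.08  0.07] shift [ 3.3  0.7 -2.6] w 0.168 F [-0.3 -0.3 -1.2] q [-0.19  1.   -0.7   1.5   0.75  0.93  0.44]
```

Emit:
jog_arm --pt "0 0 0 1.5 0.5 -1.5 0.05" --pt "0 0 0 1 0 -0.5 0.05" --pt "0 0 0 0.7 0 0 0.05"

```text
t: 27.87
position: [0.5835, 0.3648, 0.0063]
orientation: [0.501, -0.5, 0.499, 0.5]
wrist_force: [0.2, 0.0, -1.7]
width: 0.17
```

Emit:
jog_arm --pt "0 0 0 0.7 0 0 0.05" --pt "0 0 0 0.7 0 0 0.05"

```text
t: 28.03
position: [0.5835, 0.3647, 0.0058]
orientation: [0.501, -0.5, 0.499, 0.5]
wrist_force: [-3.3, -2.1, 9.0]
width: 0.166
```

Emit:
jog_arm --pt "0 0 0 0 0 0 0.1" --pt "0 0 0 0 0 0 0.3" --pt "0 0 0 0 0 0 0.5" --pt "0 0 0 0 0 0 0.5" --pt "0 0 0 -5 0 0 0.5" --pt "0 0 0 -15 0 0 0.6" --pt "0 0 0 -25 0 0 0.8" --pt "0 0 0 -25 0 0 0.8" --pt "0 0 0 -25 0 0 0.8" --pt "0 0 0 -15 0 0 0.8" --pt "0 0 0 -5 0 0 0.8" --pt "0 0 0 0 0 0 0.8"

```text
t: 29.03
position: [0.5835, 0.3656, 0.1318]
orientation: [0.502, -0.5, 0.498, 0.5]
wrist_force: [0.8, 0.9, 0.2]
width: 0.799
```

```bash
python3 - <<'E'
from h import *
delta(.4705,.097,.1,90)
s=ctrl.state();c=cam("wrist",s);cv2.imwrite("pics/w7.png",ctrl.capture("wrist"))
x,y=.583,.364
print(proj(c,[[x,y,.003],[x-.0875,y-.06,.011],[x+.0875,y-.06,.011],[x+.0875,y+.06,.011],[x-.0875,y+.06,.011],[.5855-.036,y,.019],[.5855+.03,y,.019]]))
E
```

```text
t 29.03 turn [9.001e+01 3.700e-01 1.000e-02] shift [  30.3  113.2 -268.7] w 0.799 F [0.8 0.9 0.2] q [-0.14  0.85 -0.79  1.47  0.64  1.09  0.51]
[[283.1487329  192.67485142]
 [198.46061816  75.9582347 ]
 [212.55149119 295.07141596]
 [353.85762139 294.75490877]
 [367.41566466  76.01853796]
 [283.11049306 153.63244129]
 [283.20315661 237.93294684]]
```

View pics/w7.png

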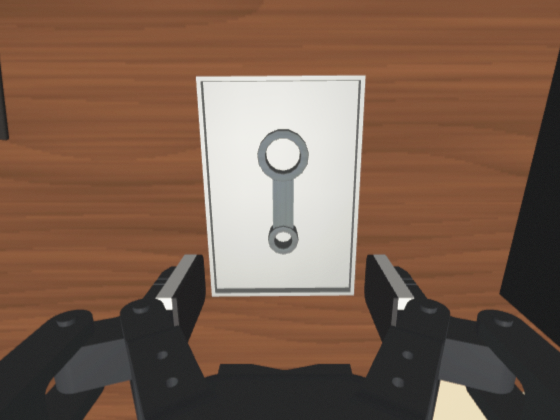

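Emit:
jog_arm --pt "0 0.2 0 0 3 -8 0.9" --pt "0 0.2 0 0 7 -18 1" --pt "0 0 0 0 11 -26 1" --pt "0 0 0 0 11 -26 1" --pt "0 0 0 0 11 -26 1" --pt "0 0 0 0 11 -26 1" --pt "0 0 0 3 11 -26 1" --pt "0 0 0 5 11 -26 1" --pt "0 0 0 5 11 -26 1" --pt "0 0 0 5 7 -18 0.9" --pt "0 0 0 2 3 -8 0.8" --pt "0 0 0 0 0 0 0.8" --pt "0 0 0 0 0 0 0.8"

```text
t: 30.17
position: [0.4662, 0.11, 0.0948]
orientation: [0.49, -0.497, 0.511, 0.502]
wrist_force: [0.4, -0.5, 0.3]
width: 0.8
```

```bash
python3 -c "
from h import *
delta(.470,.097,.0035,180)"
```

```text
t 30.17 turn [-0.11 -0.91 -1.51] shift [ 91.3  -6.3 -11.5] w 0.8 F [ 0.4 -0.5  0.3] q [ 0.32  0.63 -0.83  2.02  0.65  0.81  0.67]
```

Emit:
jog_arm --pt "0 -0.5 -0.8 4 -3 -5 0.8" --pt "0 -0.4 -0.6 10 -2.5 -5 0.8" --pt "0 0 0 15 0 -1 0.8" --pt "0 0 0 15 0 0 0.8" --pt "0 0 0 12 0 0 0.8" --pt "0 0 0 5 0 0 0.8" --pt "0 0 0 0 0 0 0.8" --pt "0 0 0 0 0 0 0.8"

```text
t: 30.83
position: [0.4766, 0.1111, 0.0325]
orientation: [0.502, -0.501, 0.494, 0.503]
wrist_force: [0.4, 0.5, 0.8]
width: 0.801
```

```bash
python3 -c "
from h import *
delta(.470,.097,.0035,180)"
```

```text
t 30.83 turn [0.45 0.59 0.29] shift [ 28.8   6.9 -14.3] w 0.801 F [0.4 0.5 0.8] q [ 0.26  0.73 -0.73  2.04  0.78  0.66  0.58]
```

Emit:
jog_arm --pt "0.3 0.4 0.2 0 3 -6 0.8" --pt "0.1 0.2 0.1 0 3 -6 0.8" --pt "0 0 0 0 1 -2 0.8" --pt "0 0 0 0 0 0 0.8" --pt "0 0 0 0 0 0 0.8"

```text
t: 31.25
position: [0.4703, 0.0965, 0.0344]
orientation: [-0.5, 0.501, -0.499, -0.499]
wrist_force: [0.4, 0.7, -1.1]
width: 0.805
```

```bash
python3 -c "
from h import *
delta(.470,.097,.0035,180)"
```

```text
t 31.25 turn [ 0.03 -0.04  0.13] shift [30.9  0.4  0.6] w 0.805 F [ 0.4  0.7 -1.1] q [ 0.28  0.71 -0.72  2.06  0.78  0.66  0.59]
```

Emit:
jog_arm --pt "0 0 0 5 0 0 0.8" --pt "0 0 0 8 0 0 0.8" --pt "0 0 0 6 0 0 0.8" --pt "0 0 0 4 0 0 0.8" --pt "0 0 0 2 0 0 0.8" --pt "0 0 0 0 0 0 0.8" --pt "0 0 0 0 0 0 0.8"

```text
t: 31.83
position: [0.4704, 0.0963, 0.0064]
orientation: [-0.5, 0.501, -0.5, -0.499]
wrist_force: [-0.4, -0.0, 0.5]
width: 0.797
```

```bash
python3 -c "
from h import *
delta(.470,.097,.0035,180)"
```

```text
t 31.83 turn [ 0.01 -0.03  0.13] shift [2.9 0.4 0.7] w 0.797 F [-0.4 -0.   0.5] q [ 0.24  0.76 -0.67  2.07  0.84  0.61  0.54]
```

Emit:
jog_arm --pt "0 0 0 2.5 0.4 0.6 0.7" --pt "0 0 0 0.5 0 0 0.5" --pt "0 0 0 0 0 0 0.4" --pt "0 0 0 0 0 0 0.4" --pt "0 0 0 0 0 0 0.4" --pt "0 0 0 0 0 0 0.4" --pt "0 0 0 0 0 0 0.4" --pt "0 0 0 0 0 0 0.4" --squeeze 50

```text
t: 32.5
position: [0.4699, 0.0971, 0.0038]
orientation: [-0.5, 0.501, -0.5, -0.499]
wrist_force: [-0.2, 0.3, -0.1]
width: 0.586
```

```bash
python3 -c "
from h import *
delta(.464,-.338,.1,180)"
```

```text
t 32.50 turn [ 0.02 -0.07  0.15] shift [ -95.7    5.9 -435.2] w 0.586 F [-0.2  0.3 -0.1] q [ 0.23  0.76 -0.67  2.07  0.85  0.61  0.54]
```

Emit:
jog_arm --pt "0 0 0 -4 0 0 0.4" --pt "0 0 0 -14 0 0 0.4" --pt "0 0 0 -20 0 0 0.4" --pt "0 0 0 -20 0 0 0.4" --pt "0 0 0 -15 0 0 0.4" --pt "0 0 0 -6 0 -8 0.4" --pt "0 0 0 0 0 -18 0.4" --pt "0 0 0 0 0 -26 0.4" --pt "0 0 0 0 0 -26 0.4" --pt "0 0 0 0 0 -26 0.4" --pt "0 0 0 0 0 -26 0.4" --pt "0 0 0 0 0 -26 0.4" --pt "0 0 0 0 0 -26 0.4" --pt "0 0 0 0 0 -26 0.4" --pt "0 0 0 0 0 -16 0.4" --pt "0 0 0 0 0 -6 0.4" --pt "0 0 0 0 0 0 0.4"

```text
t: 33.92
position: [0.4691, -0.1416, 0.0894]
orientation: [-0.499, 0.502, -0.498, -0.501]
wrist_force: [0.1, 0.5, -1.1]
width: 0.58
```

```bash
python3 -c "
from h import *
delta(.464,-.338,.1,180)"
```

```text
t 33.92 turn [0.34 0.04 0.15] shift [ -10.8    6.2 -196.4] w 0.58 F [ 0.1  0.5 -1.1] q [ 0.84  0.64 -0.81  2.02  0.67  0.77  1.19]
```

Emit:
jog_arm --pt "0.2 0 0.1 -2 1 -8 0.4" --pt "0.1 0 0 -2 1 -18 0.4" --pt "0 0 0 0 1 -26 0.4" --pt "0 0 0 0 1 -26 0.4" --pt "0 0 0 0 1 -26 0.4" --pt "0 0 0 0 1 -26 0.4" --pt "0 0 0 0 0 -26 0.4" --pt "0 0 0 0 0 -20 0.4" --pt "0 0 0 0 0 -10 0.4" --pt "0 0 0 0 0 -3 0.4" --pt "0 0 0 0 0 0 0.4" --pt "0 0 0 0 0 0 0.4"

```text
t: 34.92
position: [0.4689, -0.323, 0.0954]
orientation: [0.497, -0.505, 0.491, 0.508]
wrist_force: [0.9, 0.8, -1.5]
width: 0.585
```

```bash
python3 -c "
from h import *
delta(.464,-.338,.003,180)"
```

```text
t 34.92 turn [1.44 0.49 0.19] shift [ 92.3   5.6 -15.7] w 0.585 F [ 0.9  0.8 -1.5] q [ 1.11  0.74 -0.8   1.81  0.66  0.88  1.59]
```

Emit:
jog_arm --pt "0.7 0.3 0.1 2 2.5 -7 0.4" --pt "0.5 0.2 0.1 6 2.5 -7 0.4" --pt "0 0 0 12 0.5 -2 0.4" --pt "0 0 0 16 0 0 0.4" --pt "0 0 0 14 0 0 0.4" --pt "0 0 0 8 0 0 0.4" --pt "0 0 0 3 0 0 0.4" --pt "0 0 0 0 0 0 0.4" --pt "0 0 0 0 0 0 0.4"

```text
t: 35.67
position: [0.4633, -0.3338, 0.0276]
orientation: [0.497, -0.501, 0.497, 0.504]
wrist_force: [0.2, 0.2, -1.4]
width: 0.584
```

```bash
python3 -c "
from h import *
delta(.464,-.338,.003,180)"
```

```text
t 35.67 turn [ 0.62  0.13 -0.16] shift [24.6 -0.7 -4.2] w 0.584 F [ 0.2  0.2 -1.4] q [ 1.06  0.83 -0.71  1.83  0.75  0.78  1.53]
```

Emit:
jog_arm --pt "0.3 0.1 -0.1 3 -0.5 -2.5 0.4" --pt "0.2 0 0 5 0 -1.5 0.4" --pt "0 0 0 5 0 0 0.4" --pt "0 0 0 4 0 0 0.4" --pt "0 0 0 1.5 0 0 0.4" --pt "0 0 0 0 0 0 0.4"

```text
t: 36.17
position: [0.4653, -0.3392, 0.009]
orientation: [-0.5, 0.501, -0.5, -0.499]
wrist_force: [-1.0, 0.8, -1.6]
width: 0.585
```

```bash
python3 -c "
from h import *
delta(.464,-.338,.003,180)"
```

```text
t 36.17 turn [ 0.04 -0.09  0.12] shift [6.  1.4 1.2] w 0.585 F [-1.   0.8 -1.6] q [ 1.05  0.86 -0.69  1.82  0.78  0.75  1.51]
```

Emit:
jog_arm --pt "0 0 0 2 0.7 0.7 0.4" --pt "0 0 0 2 0.3 0.3 0.4" --pt "0 0 0 1 0 0 0.4" --pt "0 0 0 0.5 0 0 0.4"

```text
t: 36.5
position: [0.4645, -0.3381, 0.0032]
orientation: [-0.5, 0.501, -0.5, -0.499]
wrist_force: [0.2, -0.8, -1.8]
width: 0.583
```

Emit:
jog_arm --pt "0 0 0 0.7 0 0 0.4" --pt "0 0 0 0.7 0 0 0.4"

```text
t: 36.67
position: [0.4645, -0.3381, 0.0028]
orientation: [-0.5, 0.501, -0.5, -0.499]
wrist_force: [-4.4, 1.2, 12.2]
width: 0.587
```

Contact. Release and rise.

Emit:
jog_arm --pt "0 0 0 0 0 0 0.4" --pt "0 0 0 0 0 0 0.65" --pt "0 0 0 0 0 0 0.75" --pt "0 0 0 0 0 0 0.8" --pt "0 0 0 -5 0 0 0.8" --pt "0 0 0 -15 0 0 0.8" --pt "0 0 0 -25 0 0 0.8" --pt "0 0 0 -25 0 0 0.8" --pt "0 0 0 -25 0 0 0.8" --pt "0 0 0 -25 0 0 0.8" --pt "0 0 0 -15 0 0 0.8" --pt "0 0 0 -5 0 0 0.8" --pt "0 0 0 0 0 0 0.8" --pt "0 0 0 0 0 0 0.8"

```text
t: 37.83
position: [0.4657, -0.3368, 0.1578]
orientation: [-0.499, 0.504, -0.499, -0.498]
wrist_force: [-0.0, -0.2, 0.3]
width: 0.801
```

```bash
python3 - <<'E'
from h import *
delta(.464,-.338,.003,180)
cv2.imwrite("pics/w8.png",ctrl.capture("wrist"));cv2.imwrite("pics/top8.png",ctrl.capture("top"))
x,y=.464,-.338
print(proj(cam("wrist"),[[x,y,.018],[x-.0675,y-.0675,.011],[x+.0675,y-.0675,.011],[x+.0675,y+.0675,.011],[x-.0675,y+.0675,.011]]))
E
```

```text
t 37.83 turn [ 0.22 -0.29  0.35] shift [154.8   2.7  -0.4] w 0.801 F [-0.  -0.2  0.3] q [ 1.16  0.65 -0.85  1.77  0.59  0.98  1.65]
[[284.62396695 188.56414476]
 [200.00856679 103.42507497]
 [209.50045532 259.21222401]
 [359.28816504 259.97658133]
 [370.06687988 104.11156046]]
```

View pics/w8.png

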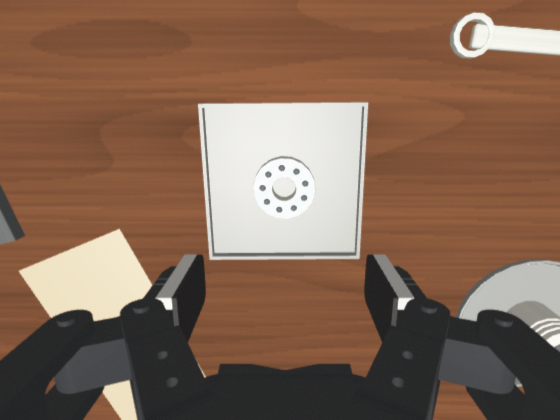

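View pics/top8.png

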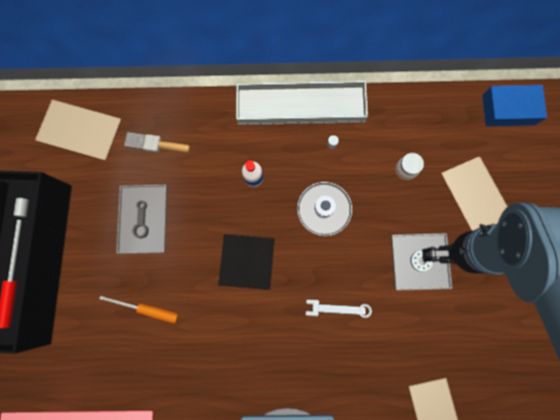

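```bash
python3 -c "
from h import *
print(ctrl.sign_off())"
```

```text
the job is handed in; nothing more can be done
None
```

All three parts are in their proper trays and the job is handed in at about 38 s of the 128 s allowed. The bearing waited on the pad, released there. The piston then went to the round tray, the rod to the oblong tray and the bearing to the square tray. Each part was lowered to light contact, about 9–15 N, before I opened the gripper.

- **Bearing:** the last wrist picture shows it flat in the square tray, within about 1 mm of the middle.
- **Rod:** it lies flat along the oblong tray, about 1.5 mm off across. Along the tray I deliberately left its origin about 2–3 mm off the middle, because the rod's ends are not symmetric about that origin.
- **Piston:** it stands upright in the round tray. The two cameras disagreed by 2–3 mm on where that tray's centre is, and the same in y for the square tray. By the wrist camera the piston is about 2.5 mm off the middle; I left it.
- **Scene:** the last top picture shows the bottle standing where it was, the pad empty and nothing else moved. The gripper was open and clear at about 0.16 m.

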